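# Roll the sample jar to the blue stripe

### The arm

A 6-joint arm with a two-finger parallel gripper is mounted at the origin on the work surface. World frame = base frame: x ahead of the robot, y to its left, z up, the work surface at z = 0. Lengths are in m, angles in rad, forces in N, time in s.
With the tool pointing down it reaches from about 0.35 to 0.975 m from the base axis. Payload 7.1 kg.
Tool frame: the origin (TCP) lies on the mounting face of the last link; the fingertips stand 182 mm ahead of it and the grasp point (between the pads) lies 163 mm ahead of it; z points along the fingers, y is the line along which they close (so a half turn about z gives the same grasp; the last joint's range is limited). The gripper opens to 88 mm and grips with 3 to 60 N. Pads are 20 mm wide; open, the fingers measure 115 mm over their backs; the gripper's body (75 mm by 178 mm) begins 61 mm behind the grasp point.
Start: joints at [-1.356, 0.423, 1.63, -0, 1.089, -0.019], TCP at [0.145, -0.608, 0.405] pointing down, gripper open.
Joint ranges: [-3, 3], [-0.9, 2.11], [0.09, 2.58], [-1.31, 4.45], [0.11, 2.69], [-2.54, 2.54]. Speed limits (rad/s): [2.39, 2.39, 3.01, 3.14, 3.14, 3.14].

### API

Orientations are given as [roll, pitch, yaw] about the fixed x, y, z axes, in that order (R = Rz(yaw) Ry(pitch) Rx(roll)).
In Python, from plant import sensors, vision, order gives the robot as it stands. The module is installed in compiled form; this text tells all that it offers.
- The arm moves only by the tool carry_out, never from a script. Its argument "deltas" is a list of rows, each an object with "translation": the shift along the tool's x, y, z each as a share of 200 mm, from -1 to 1, a list of three; "rotation": the turn, a rotation vector about the tool's x, y, z each as a share of 30 degrees, from -1 to 1, a list of three; "fingers": the closure, from -1 (fully open) to 1 (shut), so that 0 is half open. In form: [{"translation": [x, y, z], "rotation": [wx, wy, wz], "fingers": fingers}, ...]. A call has 1 to 8 rows; each row is the pose to reach, as a shift and turn from the pose commanded when the call began, along the tool's axes at that moment; what a row does not reach only later rows make up. A row lasts 1/8 s, in which the tool goes at most 62.5 mm and 10.7 degrees, less where a joint would pass 70% of its speed; a pose out of reach is approached as far as the arm can. A call with a number of a shift or a turn outside -1 to 1 is refused whole. A call with a gripper value outside its range is refused whole. The fingers move at their own pace and stop on an object; the grip force is fixed at half the most. Time passes only in rows, so rows that repeat a pose let the fingers close. It gives the time, the measured TCP pose, the force, the opening and the grip force at its end, in the units of the state.
- sensors.observe(): the state, without advancing time (a new reading comes with each control period).
- vision.grab_frame(name): name is "scene" or "top" or "wrist"; returns a dict with "pixels" (480x640x3 uint8, red, green, blue), "fx", "fy", "cx", "cy" (pixels), "k1" (the pictures are not rectified: a ray, as slopes to the right and down, at radius r is drawn at 1 + k1 r^2 times it, then the intrinsics apply), "eye" and "rotation" of the camera in the world; the wrist camera has in their place "mount" (4x4, takes a point from camera to tool coordinates, whose origin is the TCP and whose axes are the flange's). Camera axes: x right, y up, looking along -z (the intrinsics and any distortion apply to the point x, -y, -z); pixel columns grow to the right and rows downward; lengths in m; the calibration is good to about 2 mm. A picture is of the moment at which its call begins: read the wrist's pose just before it. There is no depth.
- order.finish_job(): hands the job in; it is judged then, once.
The state is a dict: "time_s": time; "q": joint angles; "joint_vel": joint speeds; "effort": joint torques, N m; "ee_pos": TCP position; "tool_rot": TCP orientation; "ft_force": force on the tool from outside, world axes, zero at the start; "wrist_torque": the same for the moment, N m; "opening": finger opening in m; "gripper_force": force on a finger pad.
Only numpy, scipy, OpenCV 4.12 (cv2) and the standard library are available. Lean on these libraries where they do the work, as an engineer would, in place of code of your own. Each camera call takes 0.05 s, during which the arm holds its last target. There are 200 camera calls.

### The job

Mix the closed sample jar by rolling it: with the fingertips on its top, push it so that it rolls along the grey mat and stops on the blue stripe, lying along the stripe. It must roll, not slide, and stay down on the mat: do not grip it, lift it or shove it from low on its side. Leave the vials, the pipette and the marker pen where they are.

Things in the scene. Friction and masses are not known exactly. Their poses are not given: they have to be found in the camera images.
- jar: Closed amber jar lying on its side on the mat: body 64 mm across, 104 mm long, red patch uppermost at the start, white 50 mm cap at the +x end reaching 74 mm from the origin. 0.25 to 0.45 kg. Origin on its axis, half-way along the body, 36 mm above the table (jar top: 68 mm). x is its axis, roughly along the stripes; y and z turn as it rolls
- mat: Fixed grey foam mat, 280 mm (its x) by 400 mm (its y), 4 mm thick, flat on the dark red table. Origin at the centre of its underside; the jar rolls along its y. At rest the jar stays put; rolling free at 0.1 m/s it coasts some 20 to 40 mm before the soft mat stops it. Jar on mat or fingertip: friction about 0.6
- stripe_blue: Flat blue stripe on the mat's top, 250 mm long (its x, the stripe's length) and 20 mm wide (its y), no height to speak of; origin at its centre. The target: it lies to one side of the jar (either +y or -y of the mat), 95 to 150 mm away
- stripe_yellow: Flat yellow stripe of the same size on the other side of the jar; not the target
- vial_a: bystander, to be left alone; small clear vial with a blue cap standing on the mat near its +x edge, beyond the jar's cap; 22 mm across, 44 mm tall, origin under its foot
- vial_b: bystander, to be left alone; second vial, same as the other, beside it
- pipette: bystander, to be left alone; white pipette with blue ends lying on the table right of the mat, 280 mm long, 26 mm thick; origin under the middle
- marker: bystander, to be left alone; black marker pen lying left of the mat, 130 mm long; origin under its middle
Mind the look-alikes: they are no part of the job. What is shaped like the jar but purple or yellow is not meant.

How it is judged:
By the outcome, as a careful person would: the job done as asked, in the order asked, and still so for the second after the job is handed in, with the robot touching nothing.
It also fails if it takes over 48 s, if anything falls off the work surface, if the arm or the gripper's body presses on something with over 40 N, if the wrist force passes 120 N, or if a joint passes its speed limit or range.

## Working session

There is one attempt and no reset: what is moved stays moved. The work goes in short steps, Python scripts to look and compute and a tool call to move; the robot and the scene stay as the last step left them, time stands still between calls to the robot, and variables do not carry over. Pictures are saved under pics/ and viewed, at most 10 in all, crops included, and the job is handed in when it is done.

Besides the shell and the picture viewer there is one more tool, called after "Emit:" as name([rows], argument=value, ...), one row to a line, values as JSON. carry_out: Moves the arm, as the interface text tells. Shift numbers are shares of 200 mm and turn numbers shares of 30 degrees, none past 1 either way. Its arguments: {"type":"object","properties":{"deltas":{"type":"array","items":{"type":"object","properties":{"translation":{"type":"array","items":{"type":"number"}},"rotation":{"type":"array","items":{"type":"number"}},"fingers":{"type":"number"}}}}},"required":["deltas"]}

```bash
mkdir -p pics; cat > h.py <<'E'
import numpy as np, cv2
from plant import sensors, vision, order
def grab(n): return vision.grab_frame(n)
def save(f,p): cv2.imwrite(p,cv2.cvtColor(f["pixels"],cv2.COLOR_RGB2BGR))
def pt(f,uv,z):
    uv=np.atleast_2d(np.array(uv,float))
    K=np.array([[f["fx"],0,f["cx"]],[0,f["fy"],f["cy"]],[0,0,1]])
    n=cv2.undistortPoints(uv[:,None],K,np.array([f["k1"],0,0,0.]))[:,0]
    # k1 model: drawn = ray*(1+k1 r^2)
    d=np.c_[n[:,0],-n[:,1],-np.ones(len(n))]@np.array(f["rotation"]).T
    e=np.array(f["eye"]); s=(z-e[2])/d[:,2]
    return e+d*s[:,None]
E
python3 - <<'E'
from h import *
s=sensors.observe();print(s)
for n in("top","scene"):
    f=grab(n);save(f,f"pics/{n}0.png");print(n,{k:v for k,v in f.items() if k!="pixels"})
E
```

```text
{'time_s': 0.0, 'q': array([-1.35597826e+00,  4.23814754e-01,  1.63068919e+00,  8.17413414e-06,
        1.08859227e+00, -1.90054289e-02]), 'joint_vel': array([-1.55848870e-03,  7.08426168e-05, -2.91115964e-04,  8.37380354e-05,
       -4.74154162e-04, -9.91004372e-04]), 'effort': array([ 2.57027328e-03, -5.44615102e+01, -2.73670989e+01,  6.44765398e-02,
        2.27420102e-02, -1.38289015e-04]), 'ee_pos': array([ 0.14477442, -0.60771253,  0.40391809]), 'tool_rot': array([-3.14008950e+00, -3.58091568e-05,  2.33819671e-01]), 'ft_force': array([-0.05856114, -0.2353323 , -0.1271643 ]), 'wrist_torque': array([-0.01155713, -0.02037941, -0.01281771]), 'gripper_force': 0.0, 'opening': 0.08809660534873903}
top {'fx': 565.9943389710697, 'fy': 565.9943389710697, 'cx': 312.78335255618276, 'cy': 249.3444711278157, 'k1': -0.12458047427857825, 'eye': array([ 0.4012244 , -0.02192444,  1.16854759]), 'rotation': array([ 0.08630553,  0.01718713, -1.5714801 ])}
scene {'fx': 452.034299509888, 'fy': 452.034299509888, 'cx': 322.018535545186, 'cy': 231.51053030642598, 'k1': 0.01647428810431447, 'eye': array([ 0.83920077, -0.33751274,  0.72546619]), 'rotation': array([ 0.6342747 , -0.00204913,  0.82695582])}
```

```bash
sed -i 's/^import numpy.*/&\nfrom scipy.spatial.transform import Rotation as R/; s/np.array(f\["rotation"\]).T/R.from_euler("xyz",f["rotation"]).as_matrix().T/' h.py; cat h.py | head -5
```

```text
import numpy as np, cv2
from scipy.spatial.transform import Rotation as R
from plant import sensors, vision, order
def grab(n): return vision.grab_frame(n)
def save(f,p): cv2.imwrite(p,cv2.cvtColor(f["pixels"],cv2.COLOR_RGB2BGR))
```

View pics/top0.png

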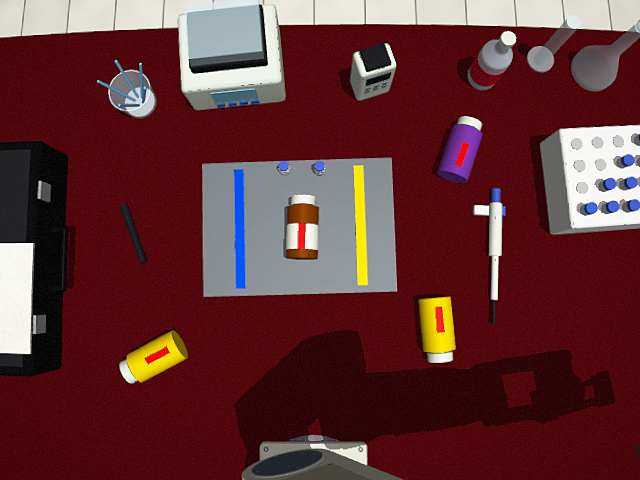

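View pics/scene0.png

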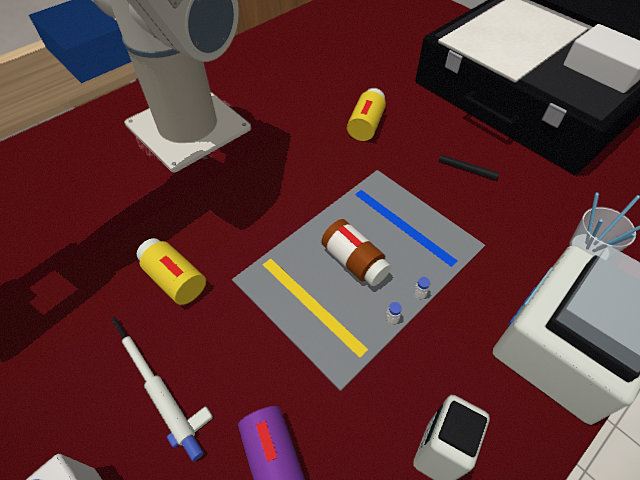

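The top view shows the amber jar at (302,228), blue stripe at (239,228), yellow stripe at (360,225), and vials at (284,167) and (319,167). The marker is at (133,233) and the pipette at (495,255). Possible confusions are the amber jar (302,228), purple (460,150), yellow (155,357) and yellow (437,327). The amber one on the mat, with a white cap and red patch, is the one I want. The scene view agrees, with the jar at (355,252) and blue stripe at (405,228).

```bash
cat >> h.py <<'E'
def mask(px,kind):
    h,s,v=[c.astype(int) for c in cv2.split(cv2.cvtColor(px,cv2.COLOR_RGB2HSV))]
    return {"blue":(h>100)&(h<125)&(s>180)&(v>120),"yellow":(h>20)&(h<32)&(s>150)&(v>120),
     "amber":(h>5)&(h<18)&(s>150)&(v>60),"red":((h<4)|(h>176))&(s>180)&(v>170),"white":(s<60)&(v>170)}[kind]
def comp(m,roi):
    z=np.zeros(m.shape,bool);x0,y0,x1,y1=roi;z[y0:y1,x0:x1]=m[y0:y1,x0:x1]
    n,l,st,c=cv2.connectedComponentsWithStats(z.astype(np.uint8))
    i=1+np.argmax(st[1:,4]);return l==i
def axis(P):
    P=P[:,:2];c=P.mean(0);d=np.linalg.svd(P-c,full_matrices=False)[2][0];d*=np.sign(d[0])
    a=(P-c)@d;b=(P-c)@[-d[1],d[0]]
    return c+d*(a.max()+a.min())/2,np.degrees(np.arctan2(d[1],d[0])),np.ptp(a),np.ptp(b)
E
cat > m.py <<'E'
from h import *
import sys
def run(f,rois,tag):
    for k,roi,z in rois:
        m=comp(mask(f["pixels"],k),roi);v,u=np.nonzero(m)
        c,a,l,w=axis(pt(f,np.c_[u,v],z));print(tag,k,c.round(4),"ang",round(a,2),"L,W",l.round(4),w.round(4),m.sum())
E
python3 - <<'E'
from m import *
f=grab("top")
run(f,[("blue",(225,160,255,300),.004),("yellow",(345,155,375,300),.004),("red",(280,210,325,265),.068),("white",(280,185,325,210),.036+.02)],"top")
g=grab("scene")
run(g,[("blue",(345,180,465,270),.004),("yellow",(255,250,375,365),.004),("red",(325,215,375,255),.068)],"scene")
# jar silhouette: rows edges of amber/white/red in top, tangent to cylinder
hsv=cv2.cvtColor(f["pixels"],cv2.COLOR_RGB2HSV)
for r in (212,220,235,245,254):
    row=f["pixels"][r].astype(int); d=row.max(1)-row.min(1); j=(d>45)|(row.min(1)>150)
    u=np.nonzero(j[275:330])[0]+275; p=pt(f,[[u[0],r],[u[-1]+1,r]],.036); print(r,u[0],u[-1],p[:,:2].round(4).tolist())
print(pt(f,[[203,163],[391,158],[396,291],[204,296]],.004).round(3), pt(f,[[284,165],[319,165]],.044).round(3))
cv2.imwrite("pics/crop.png",cv2.resize(f["pixels"][150:310,190:410,::-1],None,fx=3.5,fy=3.5))
E
```

```text
top blue [0.5481 0.1511] ang 1.5 L,W 0.2479 0.0191 1066
top yellow [ 0.5546 -0.1002] ang 1.51 L,W 0.2493 0.0202 1155
top red [0.5238 0.0196] ang -1.48 L,W 0.0495 0.0126 171
top white [0.5984 0.0164] ang 88.74 L,W 0.0439 0.0199 193
scene blue [0.5476 0.1526] ang 1.53 L,W 0.2488 0.0196 969
scene yellow [ 0.5542 -0.0987] ang 1.41 L,W 0.2495 0.0202 1437
scene red [0.5242 0.0209] ang -1.95 L,W 0.0496 0.0127 162
212 288 317 [[0.5752, 0.0476], [0.575, -0.0131]]
220 288 317 [[0.5589, 0.0475], [0.5587, -0.0131]]
235 288 317 [[0.5284, 0.0474], [0.5282, -0.013]]
245 287 317 [[0.5081, 0.0494], [0.508, -0.013]]
254 287 317 [[0.49, 0.0493], [0.4898, -0.013]]
[[ 0.686  0.23   0.004]
 [ 0.694 -0.167  0.004]
 [ 0.416 -0.173  0.004]
 [ 0.406  0.223  0.004]] [[ 0.67   0.056  0.044]
 [ 0.67  -0.015  0.044]]
```

View pics/crop.png

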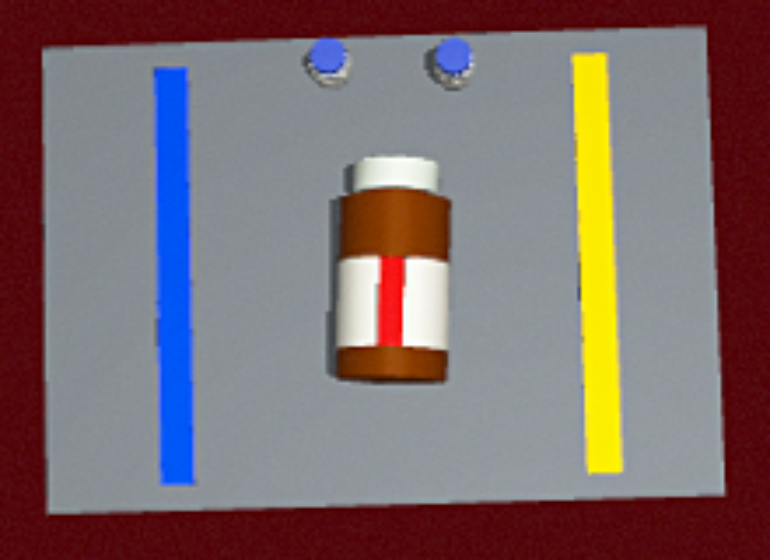

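The crop confirms the amber jar with white cap and red patch. The jar's origin is about (0.535, 0.0196) with its axis at about -1.7°. The blue stripe's centre is about (0.548, 0.152) at +1.5°, so the jar must roll about 132 mm towards +y.

Plan: set the two half-open fingertips along the jar's axis on its top and push in several short strokes. The tips travel about twice as far as the jar, and I lift and step back between strokes.

```bash
cat >> h.py <<'E'
def rel(tip,yaw,cur=None):
    s=sensors.observe(); p,r=cur or (s["ee_pos"],s["tool_rot"]); A=R.from_euler("xyz",r)
    B=R.from_euler("xyz",[np.pi,0,yaw]); t=np.array(tip)+[0,0,.182]
    return A.inv().apply(t-p)/.2,(A.inv()*B).as_rotvec()/np.radians(30)
E
python3 - <<'E'
from h import *
s=sensors.observe();cur=(s["ee_pos"],s["tool_rot"]);p0=s["ee_pos"]-[0,0,.182];y0=s["tool_rot"][2]
p1=np.array([.535,.002,.10]);y1=np.radians(88.3)
for k in range(1,5):
    p=p0+(p1-p0)*k/4;y=y0+(y1-y0)*k/4
    t,r=rel(p,y,cur);print(t.round(3),r.round(4)); cur=(p+[0,0,.182],[np.pi,0,y])
E
```

```text
[ 0.651 -0.628  0.153] [-1.700e-03 -3.000e-04 -6.242e-01]
[ 0.818 -0.386  0.153] [ 0.      0.     -0.6242]
[ 0.899 -0.103  0.153] [ 0.      0.     -0.6242]
[0.885 0.191 0.153] [ 0.      0.     -0.6242]
```

Emit:
carry_out([
  {"translation": [0.651,-0.628,0.1],"rotation": [-0.0017,0,-0.624],"fingers": 0},
  {"translation": [0.651,-0.628,0.1],"rotation": [-0.0017,0,-0.624],"fingers": 0},
  {"translation": [0.651,-0.628,0.1],"rotation": [-0.0017,0,-0.624],"fingers": 0},
  {"translation": [0.651,-0.628,0.1],"rotation": [-0.0017,0,-0.624],"fingers": 0},
])

```text
time_s: 0.7
ee_pos: [0.2436, -0.4527, 0.3841]
tool_rot: [-3.14, -0.0, 0.564]
ft_force: [0.2, -0.2, 0.4]
opening: 0.0515
gripper_force: 0.0
```

Emit:
carry_out([
  {"translation": [0.818,-0.386,0.1],"rotation": [0,0,-0.624],"fingers": 0},
  {"translation": [0.818,-0.386,0.1],"rotation": [0,0,-0.624],"fingers": 0},
  {"translation": [0.818,-0.386,0.1],"rotation": [0,0,-0.624],"fingers": 0},
  {"translation": [0.818,-0.386,0.1],"rotation": [0,0,-0.624],"fingers": 0},
])

```text
time_s: 1.2
ee_pos: [0.3412, -0.3015, 0.3644]
tool_rot: [3.141, 0.0, 0.892]
ft_force: [-0.2, -0.9, 0.3]
opening: 0.0436
gripper_force: 0.0
```

Emit:
carry_out([
  {"translation": [0.899,-0.103,0.1],"rotation": [0,0,-0.624],"fingers": 0},
  {"translation": [0.899,-0.103,0.1],"rotation": [0,0,-0.624],"fingers": 0},
  {"translation": [0.899,-0.103,0.1],"rotation": [0,0,-0.624],"fingers": 0},
  {"translation": [0.899,-0.103,0.1],"rotation": [0,0,-0.624],"fingers": 0},
])

```text
time_s: 1.7
ee_pos: [0.4393, -0.1499, 0.3444]
tool_rot: [3.14, 0.001, 1.218]
ft_force: [-0.3, -0.3, 0.4]
opening: 0.0437
gripper_force: 0.0
```

```bash
python3 - <<'E'
from h import *
s=sensors.observe();print(s["time_s"],s["ee_pos"],s["tool_rot"],s["opening"])
print(rel([.535,.002,.085],np.radians(88.3)))
E
```

```text
1.7 [ 0.43930931 -0.14987054  0.34444808] [3.14008722e+00 6.86403603e-04 1.21776236e+00] 0.0437131023104867
(array([0.87821104, 0.18582068, 0.38691788]), array([ 0.00263811,  0.00176435, -0.61757741]))
```

Continue to hover at tip height 85 mm, then take a small descent to feel for contact.

Emit:
carry_out([
  {"translation": [0.878,0.186,0.2],"rotation": [0.003,0.002,-0.618],"fingers": 0},
  {"translation": [0.878,0.186,0.3],"rotation": [0.003,0.002,-0.618],"fingers": 0},
  {"translation": [0.878,0.186,0.387],"rotation": [0.003,0.002,-0.618],"fingers": 0},
  {"translation": [0.878,0.186,0.387],"rotation": [0.003,0.002,-0.618],"fingers": 0},
  {"translation": [0.878,0.186,0.387],"rotation": [0.003,0.002,-0.618],"fingers": 0},
])

```text
time_s: 2.33
ee_pos: [0.5339, -0.0008, 0.2667]
tool_rot: [-3.14, -0.0, 1.537]
ft_force: [0.2, -0.4, -0.4]
opening: 0.0436
gripper_force: 0.0
```

```bash
python3 - <<'E'
from h import *
s=sensors.observe();print(s["time_s"],s["ee_pos"],s["tool_rot"],s["opening"],s["ft_force"])
print(rel([.535,.002,.069],np.radians(88.3)))
f=grab("scene");cv2.imwrite("pics/c1.png",cv2.resize(f["pixels"][130:330,240:500,::-1],None,fx=3,fy=3))
E
```

```text
2.325 [ 0.53385927 -0.00084292  0.26671036] [-3.13959380e+00 -8.05549843e-05  1.53695134e+00] 0.04362826410188537 [ 0.24721379 -0.43995765 -0.36374755]
(array([0.01439314, 0.0053764 , 0.07854238]), array([-0.00381721, -0.00016182, -0.00797234]))
```

View pics/c1.png

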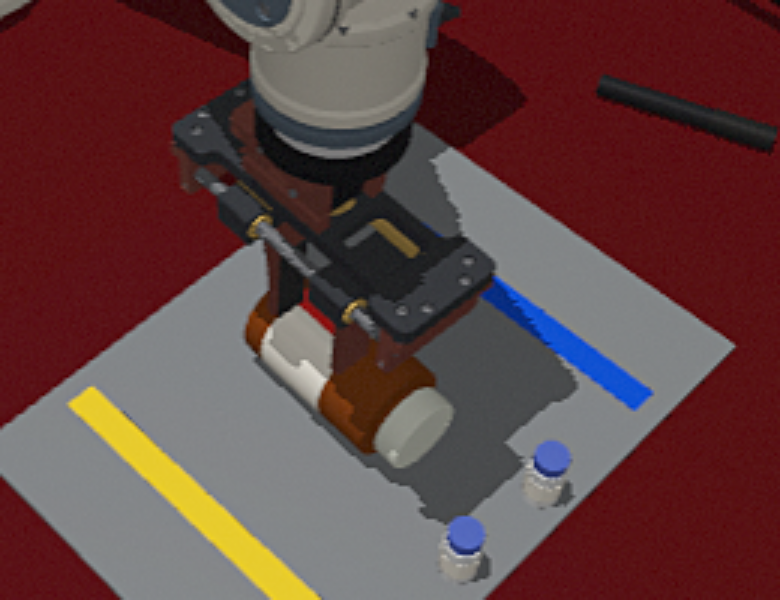

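The crop shows the two fingertips at about (290,320) and (350,370), over the jar body at both ends. The vials at (545,475) and (460,550) are clear of the gripper. Next I lower gently to contact.

Emit:
carry_out([
  {"translation": [0.01,0.005,0.04],"rotation": [-0.003,0,-0.008],"fingers": 0},
  {"translation": [0.01,0.005,0.065],"rotation": [-0.003,0,-0.008],"fingers": 0},
  {"translation": [0.01,0.005,0.075],"rotation": [-0.003,0,-0.008],"fingers": 0},
  {"translation": [0.01,0.005,0.08],"rotation": [-0.003,0,-0.008],"fingers": 0},
  {"translation": [0.01,0.005,0.085],"rotation": [-0.003,0,-0.008],"fingers": 0},
  {"translation": [0.01,0.005,0.085],"rotation": [-0.003,0,-0.008],"fingers": 0},
])

```text
time_s: 3.12
ee_pos: [0.5348, 0.0027, 0.25]
tool_rot: [3.141, -0.0, 1.542]
ft_force: [0.3, -0.2, -1.4]
opening: 0.0439
gripper_force: 0.0
```

Emit:
carry_out([
  {"translation": [0,0,0.004],"rotation": [0,0,0],"fingers": 0},
  {"translation": [0,0,0.004],"rotation": [0,0,0],"fingers": 0},
])

```text
time_s: 3.38
ee_pos: [0.5348, 0.0026, 0.2493]
tool_rot: [3.141, -0.0, 1.542]
ft_force: [0.4, -1.2, 0.6]
opening: 0.0438
gripper_force: 0.3
```

Emit:
carry_out([
  {"translation": [0,0,0.003],"rotation": [0,0,0],"fingers": 0},
  {"translation": [0,0,0.003],"rotation": [0,0,0],"fingers": 0},
])

```text
time_s: 3.62
ee_pos: [0.5349, 0.0025, 0.2488]
tool_rot: [3.141, -0.0, 1.542]
ft_force: [-1.3, -0.4, 3.7]
opening: 0.0438
gripper_force: 1.8
```

Contact came at tip height 67 mm, as the geometry predicts. First stroke: tips travel 61 mm, so the jar should roll about 30 mm.

Emit:
carry_out([
  {"translation": [0.03,0,0.0],"rotation": [0,0,-0.003],"fingers": 0},
  {"translation": [0.07,0,-0.001],"rotation": [0,0,-0.006],"fingers": 0},
  {"translation": [0.12,0,-0.001],"rotation": [0,0,-0.01],"fingers": 0},
  {"translation": [0.17,0,-0.001],"rotation": [0,0,-0.014],"fingers": 0},
  {"translation": [0.22,0,-0.001],"rotation": [0,0,-0.018],"fingers": 0},
  {"translation": [0.265,0,-0.001],"rotation": [0,0,-0.022],"fingers": 0},
  {"translation": [0.295,0,0.001],"rotation": [0,0,-0.025],"fingers": 0},
  {"translation": [0.3,0,0.001],"rotation": [0,0,-0.025],"fingers": 0},
])

```text
time_s: 4.62
ee_pos: [0.5365, 0.0632, 0.2495]
tool_rot: [3.141, -0.001, 1.555]
ft_force: [-3.2, 0.4, 13.5]
opening: 0.0436
gripper_force: 6.8
```

Emit:
carry_out([
  {"translation": [0,0,0],"rotation": [0,0,0],"fingers": 0},
  {"translation": [0,0,-0.05],"rotation": [0,0,0],"fingers": 0},
  {"translation": [-0.1,0,-0.1],"rotation": [0,0,0],"fingers": 0},
  {"translation": [-0.4,0,-0.1],"rotation": [0,0,0],"fingers": 0},
  {"translation": [-0.6,0,-0.1],"rotation": [0,0,0],"fingers": 0},
  {"translation": [-0.6,0,-0.1],"rotation": [0,0,0],"fingers": 0},
])

```text
time_s: 5.38
ee_pos: [0.5343, -0.0607, 0.2688]
tool_rot: [3.14, -0.0, 1.551]
ft_force: [0.9, 0.6, -0.4]
opening: 0.0442
gripper_force: 0.0
```

```bash
python3 - <<'E'
from h import *
for n in("top","scene"):
    f=grab(n);save(f,f"pics/{n}2.png")
f=grab("top")
a=cv2.imread("pics/top2.png")[150:310,190:410];b=cv2.imread("pics/scene2.png")[130:330,240:500]
cv2.imwrite("pics/c2.png",np.hstack([cv2.resize(a,(412,300)),cv2.resize(b,(388,300))]))
print(sensors.observe()["ee_pos"],sensors.observe()["time_s"])
E
```

```text
[ 0.53440432 -0.0576026   0.26848909] 5.525
```

View pics/c2.png

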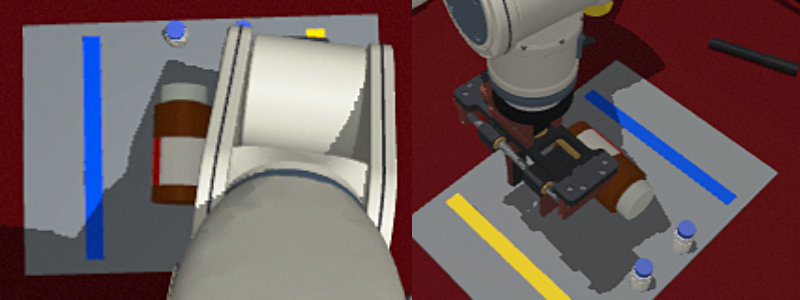

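The picture shows the jar on the mat, rolled towards the blue stripe (top half: body 153–208 px), with the red patch now on its left side at (156,160). I'll measure its left edge.

```bash
cat > e.py <<'E'
from h import *
def edges(f,rows,lo,hi,tag=""):
    e=[]
    for r in rows:
        row=f["pixels"][r].astype(int);d=row[:,0]-row[:,2]; j=(d>25)&(row[:,0]>45)|(row.min(1)>150)
        u=np.nonzero(j[lo:hi])[0]+lo; e.append((u[0],u[-1]+1))
    e=np.array(e); K=np.asarray(rows)
    out=[]
    for c in (0,1):
        P=pt(f,np.c_[e[:,c],K],.036)[:,:2]
        k=np.polyfit(P[:,0],P[:,1],1); out.append(k)
        print(tag,"LR"[c],e[:,c],"y@.536",round(np.polyval(k,.536),4),"ang",round(np.degrees(np.arctan(k[0])),2))
E
python3 - <<'E'
from e import *
f=grab("top"); edges(f,list(range(206,256,3)),255,296)
f0={**f,"pixels":cv2.imread("pics/top0.png")[:,:,::-1]}; edges(f0,list(range(210,256,3)),275,330,"start")
E
```

```text
L [273 273 272 273 272 272 271 271 271 271 271 271 271 271 271 271 271] y@.536 0.0809 ang -2.12
 R [296 296 296 296 296 296 288 276 276 276 296 296 296 296 296 296 296] y@.536 0.0393 ang 0.88
start L [288 288 287 287 287 288 288 288 288 288 288 287 287 287 286 286] y@.536 0.0486 ang -1.36
start R [319 319 319 319 318 318 318 318 318 318 318 318 318 318 318 318] y@.536 -0.0136 ang -1.43
```

Emit:
carry_out([
  {"translation": [0.3,0,0.0],"rotation": [0,0,0],"fingers": 0},
  {"translation": [0.452,0,0.03],"rotation": [0,0,0],"fingers": 0},
  {"translation": [0.452,0,0.07],"rotation": [0,0,0],"fingers": 0},
  {"translation": [0.452,0,0.09],"rotation": [0,0,0],"fingers": 0},
  {"translation": [0.452,0,0.098],"rotation": [0,0,0],"fingers": 0},
  {"translation": [0.452,0,0.1],"rotation": [0,0,0],"fingers": 0},
])

```text
time_s: 6.32
ee_pos: [0.5359, 0.0321, 0.2486]
tool_rot: [-3.142, -0.0, 1.554]
ft_force: [-2.8, -1.3, 5.1]
opening: 0.0441
gripper_force: 2.7
```

Emit:
carry_out([
  {"translation": [0.03,0,0.0],"rotation": [0,0,-0.004],"fingers": 0},
  {"translation": [0.07,0,-0.001],"rotation": [0,0,-0.009],"fingers": 0},
  {"translation": [0.12,0,-0.001],"rotation": [0,0,-0.015],"fingers": 0},
  {"translation": [0.175,0,-0.001],"rotation": [0,0,-0.022],"fingers": 0},
  {"translation": [0.23,0,-0.001],"rotation": [0,0,-0.028],"fingers": 0},
  {"translation": [0.28,0,0],"rotation": [0,0,-0.034],"fingers": 0},
  {"translation": [0.31,0,0.001],"rotation": [0,0,-0.037],"fingers": 0},
  {"translation": [0.32,0,0.001],"rotation": [0,0,-0.037],"fingers": 0},
])

```text
time_s: 7.32
ee_pos: [0.5372, 0.0968, 0.2493]
tool_rot: [3.14, -0.001, 1.573]
ft_force: [-3.5, -0.6, 9.2]
opening: 0.0443
gripper_force: 5.1
```

Emit:
carry_out([
  {"translation": [0,0,0],"rotation": [0,0,0],"fingers": 0},
  {"translation": [0,0,-0.05],"rotation": [0,0,0],"fingers": 0},
  {"translation": [-0.1,0,-0.1],"rotation": [0,0,0],"fingers": 0},
  {"translation": [-0.4,0,-0.1],"rotation": [0,0,0],"fingers": 0},
  {"translation": [-0.6,0,-0.1],"rotation": [0,0,0],"fingers": 0},
  {"translation": [-0.6,0,-0.1],"rotation": [0,0,0],"fingers": 0},
  {"translation": [-0.6,0,-0.1],"rotation": [0,0,0],"fingers": 0},
])

```text
time_s: 8.2
ee_pos: [0.5374, -0.0237, 0.2685]
tool_rot: [3.141, -0.001, 1.573]
ft_force: [0.5, -0.4, -0.4]
opening: 0.0439
gripper_force: 0.0
```

```bash
python3 - <<'E'
from e import *
f=grab("top"); edges(f,list(range(206,256,3)),246,290)
print(sensors.observe()["ee_pos"],sensors.observe()["tool_rot"],sensors.observe()["time_s"])
a=f["pixels"][150:310,190:410,::-1];b=grab("scene")["pixels"][130:330,240:500,::-1]
cv2.imwrite("pics/c3.png",np.hstack([cv2.resize(a,(412,300)),cv2.resize(b,(388,300))]))
E
```

```text
L [257 257 257 257 257 256 272 272 271 270 269 269 269 268 256 256 256] y@.536 0.098 ang 5.82
 R [288 288 287 287 286 286 285 285 290 290 290 290 290 288 285 282 281] y@.536 0.0497 ang -2.65
[ 0.53739038 -0.02309624  0.26842132] [ 3.14082749e+00 -5.79837354e-04  1.57389690e+00] 8.25
```

View pics/c3.png

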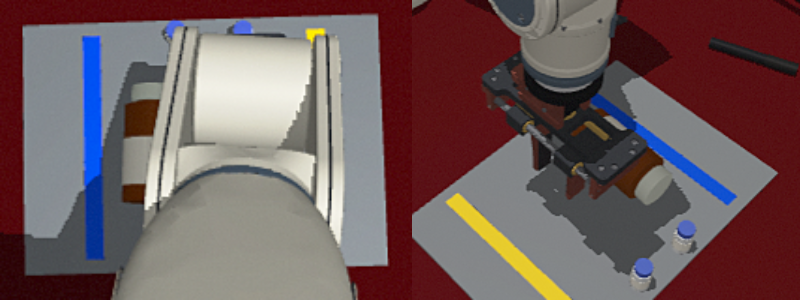

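The jar is down and straight (left half: body from 124 px, parallel to its start), about 62 mm rolled and about 70 mm to go. Third stroke follows.

Emit:
carry_out([
  {"translation": [0.3,0,0.0],"rotation": [0,0,0],"fingers": 0},
  {"translation": [0.428,0,0.03],"rotation": [0,0,0],"fingers": 0},
  {"translation": [0.428,0,0.07],"rotation": [0,0,0],"fingers": 0},
  {"translation": [0.428,0,0.09],"rotation": [0,0,0],"fingers": 0},
  {"translation": [0.428,0,0.098],"rotation": [0,0,0],"fingers": 0},
  {"translation": [0.428,0,0.1],"rotation": [0,0,0],"fingers": 0},
])

```text
time_s: 9.05
ee_pos: [0.5371, 0.0618, 0.2482]
tool_rot: [3.142, -0.0, 1.573]
ft_force: [-1.7, -1.0, 2.7]
opening: 0.044
gripper_force: 1.0
```

Emit:
carry_out([
  {"translation": [0.03,0,0.0],"rotation": [0,0,-0.005],"fingers": 0},
  {"translation": [0.07,0,-0.001],"rotation": [0,0,-0.01],"fingers": 0},
  {"translation": [0.12,0,-0.001],"rotation": [0,0,-0.018],"fingers": 0},
  {"translation": [0.175,0,-0.001],"rotation": [0,0,-0.027],"fingers": 0},
  {"translation": [0.23,0,-0.001],"rotation": [0,0,-0.036],"fingers": 0},
  {"translation": [0.285,0,0],"rotation": [0,0,-0.044],"fingers": 0},
  {"translation": [0.32,0,0.001],"rotation": [0,0,-0.05],"fingers": 0},
  {"translation": [0.33,0,0.001],"rotation": [0,0,-0.05],"fingers": 0},
])

```text
time_s: 10.05
ee_pos: [0.5379, 0.1292, 0.2496]
tool_rot: [3.138, -0.001, 1.6]
ft_force: [-0.6, 0.5, 9.5]
opening: 0.0438
gripper_force: 4.7
```

Emit:
carry_out([
  {"translation": [0,0,0],"rotation": [0,0,0],"fingers": 0},
  {"translation": [0,0,-0.05],"rotation": [0,0,0],"fingers": 0},
  {"translation": [-0.1,0,-0.1],"rotation": [0,0,0],"fingers": 0},
  {"translation": [-0.4,0,-0.1],"rotation": [0,0,0],"fingers": 0},
  {"translation": [-0.7,0,-0.1],"rotation": [0,0,0],"fingers": 0},
  {"translation": [-0.9,0,-0.1],"rotation": [0,0,0],"fingers": 0},
  {"translation": [-0.9,0,-0.1],"rotation": [0,0,0],"fingers": 0},
  {"translation": [-0.9,0,-0.1],"rotation": [0,0,0],"fingers": 0},
])

```text
time_s: 11.05
ee_pos: [0.542, -0.0519, 0.2682]
tool_rot: [3.141, -0.001, 1.599]
ft_force: [0.5, -0.3, -0.4]
opening: 0.0437
gripper_force: 0.0
```

```bash
python3 - <<'E'
from e import *
f=grab("top"); edges(f,list(range(206,256,3)),228,280)
print(sensors.observe()["ee_pos"],sensors.observe()["tool_rot"],sensors.observe()["time_s"])
a=f["pixels"][150:310,190:410,::-1];b=grab("scene")["pixels"][130:330,240:500,::-1]
cv2.imwrite("pics/c4.png",np.hstack([cv2.resize(a,(412,300)),cv2.resize(b,(388,300))]))
E
```

```text
L [241 241 240 240 240 240 240 240 240 240 240 240 240 240 239 239 239] y@.536 0.1449 ang -1.02
 R [271 272 271 271 271 271 271 259 259 258 258 258 255 252 265 270 270] y@.536 0.0949 ang -12.62
[ 0.54204861 -0.05122997  0.26818057] [ 3.14102826e+00 -5.74149023e-04  1.60034684e+00] 11.1
```

View pics/c4.png

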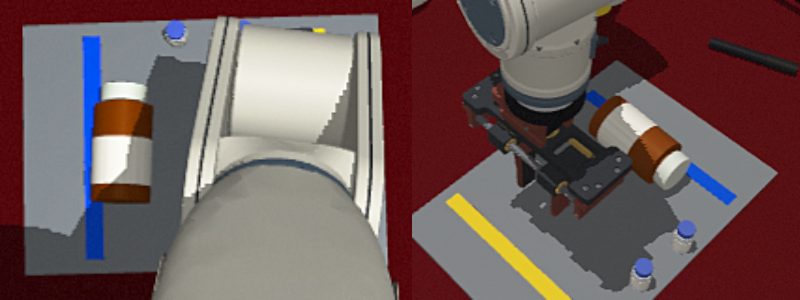

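The jar now lies beside the blue stripe (left half: body 92–152 px, stripe 83–103 px). It has rolled about 96 mm, which matches half the tips' travel, so it is rolling without slip. About 37 mm remains, with about 2.5° of yaw to add in the last stroke.

Emit:
carry_out([
  {"translation": [0.3,0,0.0],"rotation": [0,0,0],"fingers": 0},
  {"translation": [0.6,0,0.0],"rotation": [0,0,0],"fingers": 0},
  {"translation": [0.736,0,0.03],"rotation": [0,0,0],"fingers": 0},
  {"translation": [0.736,0,0.07],"rotation": [0,0,0],"fingers": 0},
  {"translation": [0.736,0,0.09],"rotation": [0,0,0],"fingers": 0},
  {"translation": [0.736,0,0.098],"rotation": [0,0,0],"fingers": 0},
  {"translation": [0.736,0,0.1],"rotation": [0,0,0],"fingers": 0},
])

```text
time_s: 12.02
ee_pos: [0.5378, 0.0948, 0.2481]
tool_rot: [-3.141, -0.0, 1.599]
ft_force: [-2.0, 0.4, 2.7]
opening: 0.0441
gripper_force: 1.7
```

Emit:
carry_out([
  {"translation": [0.03,0,0.0],"rotation": [0,0,-0.01],"fingers": 0},
  {"translation": [0.08,0,-0.001],"rotation": [0,0,-0.02],"fingers": 0},
  {"translation": [0.14,0,-0.001],"rotation": [0,0,-0.035],"fingers": 0},
  {"translation": [0.2,0,0],"rotation": [0,0,-0.055],"fingers": 0},
  {"translation": [0.26,0,0],"rotation": [0,0,-0.075],"fingers": 0},
  {"translation": [0.32,0,0],"rotation": [0,0,-0.095],"fingers": 0},
  {"translation": [0.355,0,0.001],"rotation": [0,0,-0.11],"fingers": 0},
  {"translation": [0.367,0,0.001],"rotation": [0,0,-0.115],"fingers": 0},
])

```text
time_s: 13.02
ee_pos: [0.5374, 0.1697, 0.2494]
tool_rot: [3.135, -0.001, 1.661]
ft_force: [1.9, 0.2, 5.1]
opening: 0.0439
gripper_force: 2.6
```

Emit:
carry_out([
  {"translation": [0,0,0],"rotation": [0,0,0],"fingers": 0},
  {"translation": [0,0,0],"rotation": [0,0,0],"fingers": 0},
  {"translation": [0,0,-0.05],"rotation": [0,0,0],"fingers": 0},
  {"translation": [-0.1,0,-0.15],"rotation": [0,0,0],"fingers": 0},
  {"translation": [-0.4,0,-0.2],"rotation": [0,0,0],"fingers": 0},
  {"translation": [-0.7,0,-0.2],"rotation": [0,0,0],"fingers": 0},
  {"translation": [-0.95,0,-0.2],"rotation": [0,0,0],"fingers": 0},
  {"translation": [-0.95,0,-0.2],"rotation": [0,0,0],"fingers": 0},
])

```text
time_s: 14.02
ee_pos: [0.5527, -0.0242, 0.2891]
tool_rot: [3.14, 0.0, 1.655]
ft_force: [-0.4, 0.5, 1.0]
opening: 0.0439
gripper_force: 0.0
```

```bash
python3 - <<'E'
from e import *
f=grab("top"); edges(f,list(range(206,256,3)),210,265)
print(sensors.observe()["ee_pos"],sensors.observe()["tool_rot"],sensors.observe()["time_s"])
a=f["pixels"][150:310,190:410,::-1];b=grab("scene")["pixels"][130:330,240:500,::-1]
cv2.imwrite("pics/c5.png",np.hstack([cv2.resize(a,(412,300)),cv2.resize(b,(388,300))]))
E
```

```text
L [223 222 222 222 222 222 222 222 222 222 222 222 222 221 221 221 221] y@.536 0.1819 ang -0.75
 R [254 253 253 253 253 253 246 245 245 253 245 244 243 240 249 252 252] y@.536 0.1268 ang -7.5
[ 0.55254556 -0.02250829  0.28886638] [ 3.14021503e+00 -3.06951569e-04  1.65664606e+00] 14.075
```

View pics/c5.png

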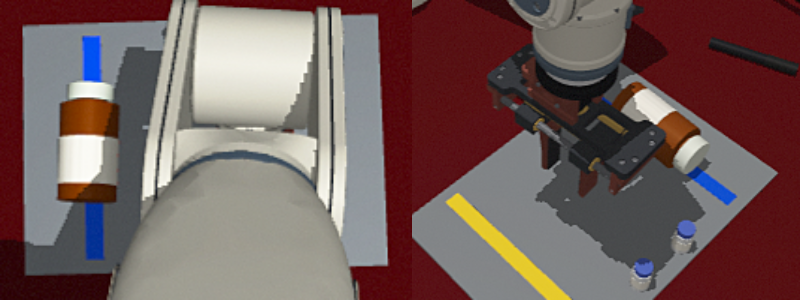

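The jar lies on the blue stripe (left half: jar centred at about 89 px over the stripe at 83–103 px). It is within about 2 mm of the stripe's centre line and about 2° of its direction. The arm is clear of the jar, and the vials and marker are where they were.

```bash
python3 - <<'E'
from e import *
f=grab("top"); edges(f,list(range(206,220,3)),210,265)
print(order.finish_job())
E
```

```text
L [223 222 222 222 222] y@.536 0.1837 ang -2.91
 R [254 254 253 253 253] y@.536 0.1214 ang -5.11
the job is handed in; nothing more can be done
None
```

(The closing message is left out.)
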